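# Push the flat test plate under the detector bridge

### The job

For the detector check, push the flat white test plate along the table into the gap under the low grey sensor bridge, so that it lies straight and centred there, sticking out equally far on both sides of the bridge. Only push it with the fingers: never pick it up, tip it or jam it against the bridge. Do not bump the bridge, leave the other things, also the taller test block, where they stand, and move clear at the end.

Things in the scene. Friction and masses are not known exactly. Their poses are not given: they have to be found in the camera images.
- plate: flat white plastic test plate, 100 mm (x) by 150 mm (y) by 12 mm thick, about 0.25 kg, dark steel disc 22 mm across in the middle of its top. Origin: centre of its underside. Lies loose, long axis within 20 degrees of the bridge's y, its middle 165 to 200 mm from the bridge's middle on the +y or -y side, up to 30 mm off the passage's centre line. The way to the gap is free.
- bridge: low grey beam fixed to the table, 180 mm (x) by 60 mm (y), underside 17 mm and top 44 mm above the table, on two end legs 25 mm wide (x). The passage runs along its y, open at both ends, 130 mm wide between the legs; its floor is the table. Origin: on the table, mid-passage. Fingers do not fit under it; the centred plate sticks out 45 mm on each side.
- tall_block: taller white plastic test block, 66 mm (x) by 100 mm (y) by 45 mm high, loose, with a like steel disc in its top; too tall for the bridge. It stands on the other side of the bridge from the plate, its middle 165 to 200 mm from the bridge's middle; leave alone. Origin: centre of its underside.
- weight: steel check weight with a knob, 44 mm across, 58 mm high, loose, about 40 mm beyond the bridge's -x end; leave alone. Origin: centre of its underside.
- label_roll: roll of paper labels lying flat, 84 mm across, 32 mm high, loose, about 20 mm beyond the bridge's +x end; leave alone. Origin: centre of its underside.
- jar: small closed plastic jar with a red cap, 56 mm across, 70 mm high, loose, near the robot on its left; leave alone. Origin: centre of its underside.
- scraper: spatula-like scraper lying on the table, 200 mm long, loose, beyond the bridge at its +x -y side; leave alone. Origin: near its middle, on the table.
- mouse: black computer mouse, 100 by 58 by 31 mm, loose, near the robot on its right; leave alone. Origin: centre of its underside.
Things that resemble listed ones, but are neither listed nor needed, are in the scene too. Of the things that look like the bridge, take the one that is nearest to the robot's base at the start. Of the things shaped like the scraper, the bare steel one is meant.

How it is judged:
By the outcome, as a careful person would: the job done as asked, in the order asked, and still so for the second after the job is handed in, with the robot touching nothing.
It also fails if it takes over 64 s, if anything falls off the work surface, if the arm or the gripper's body presses on something with over 40 N, if the wrist force passes 120 N, or if a joint passes its speed limit or range.

### The arm

A 6-joint arm with a two-finger parallel gripper is mounted at the origin on the work surface. World frame = base frame: x ahead of the robot, y to its left, z up, the work surface at z = 0. Lengths are in mm, angles in degrees, forces in N, time in s.
With the tool pointing down it reaches from about 300 to 825 mm from the base axis. Payload 5.4 kg.
Tool frame: the origin (TCP) lies midway between the tips of the shut fingers; the grasp point (between the pads) lies 19 mm behind it; z points along the fingers, y is the line along which they close (so a half turn about z gives the same grasp; the last joint's range is limited). The gripper opens to 92 mm and grips with 3 to 60 N. Pads are 20 mm wide; open, the fingers measure 128 mm over their backs; the gripper's body (75 mm by 189 mm) begins 69 mm behind the grasp point.
Start: joints at [-88.7, 9.076, 91.501, -0, 79.423, -12.038], TCP at [132.631, -559.477, 214.601] pointing down, gripper open.
Joint ranges: [-166.64, 166.64], [-54.1, 131.32], [10.49, 154.53], [-73.88, 253.88], [9.74, 151.15], [-171.62, 171.62]. Speed limits (degrees/s): [147.25, 147.25, 180, 180, 180, 180].

### API

Orientations are given as [roll, pitch, yaw] about the fixed x, y, z axes, in that order (R = Rz(yaw) Ry(pitch) Rx(roll)).
In Python, from workcell import status, vision, ticket gives the robot as it stands.
- The arm moves only by the tool move_arm, never from a script. Its argument "motion" is a list of rows, each an object with "offset": the shift along the tool's x, y, z normalised to -1 to 1, where 1 is 0.2 m, a list of three; "twist": the turn, a rotation vector about the tool's x, y, z normalised to -1 to 1, where 1 is 360 degrees, a list of three; "grip": the gripper's target within -1 to 1 (shut at 1, half-way at 0, fully open at -1). In form: [{"offset": [dx, dy, dz], "twist": [ax, ay, az], "grip": grip}, ...]. A call has 1 to 8 rows; each row is the pose to reach, as a shift and turn from the pose commanded when the call began, along the tool's axes at that moment, turning the shorter way round; what a row does not reach only later rows make up. A row lasts 1/12 s, in which the tool goes at most 41.7 mm and 7.16 degrees, less where a joint would pass 70% of its speed; a pose out of reach is approached as far as the arm can. A call with a number of a shift or a turn outside -1 to 1 is refused whole. A call with a gripper value outside its range is refused whole. The fingers move at their own pace and stop on an object; the grip force is fixed at half the most. Time passes only in rows, so rows that repeat a pose let the fingers close. It gives the time, the measured TCP pose, the force, the opening and the grip force at its end, in the units of the state.
- status.get_obs(): the state, without advancing time (a new reading comes with each control period).
- vision.camera(name): name is "scene" or "top"; returns (picture, depth): 480x640x3 uint8, red, green, blue; 480x640 float32, mm along the optical axis (not along the pixel's ray), 0 where there is no reading.
- vision.get_calibration(name): a dict with "intrinsics" (3x3 intrinsics, pixels), "R" (3x3) and "t" (3): a world point X has camera coordinates R X + t. Camera axes: x right, y down, z forward; pixel columns grow to the right and rows downward; lengths in mm; the calibration is good to about 2 mm. A picture is of the moment at which its call begins. get_calibration takes no time and is no camera call.
- ticket.finish_job(): hands the job in; it is judged then, once.
The state is a dict: "t": time; "joint_positions": joint angles; "qvel": joint speeds; "joint_torque": joint torques, N m; "position": TCP position; "tool_rot": TCP orientation; "force": force on the tool from outside, world axes, zero at the start; "torque": the same for the moment, N m; "gripper_width": finger opening in mm; "grasp_force": force on a finger pad.
Only numpy, scipy, OpenCV 4.12 (cv2) and the standard library are available. Lean on these libraries where they do the work, as an engineer would, in place of code of your own. Each camera call takes 0.05 s, during which the arm holds its last target. There are 200 camera calls.

## Working session

There is one attempt and no reset: what is moved stays moved. The work goes in short steps, Python scripts to look and compute and a tool call to move; the robot and the scene stay as the last step left them, time stands still between calls to the robot, and variables do not carry over. Pictures are saved under pics/ and viewed, at most 10 in all, crops included, and the job is handed in when it is done.

Besides the shell and the picture viewer there is one more tool, called after "Call:" by a JSON object that holds its "fn" and its "kwargs", one argument or row to a line. move_arm: Moves the arm, as the interface text tells. Its arguments: {"type":"object","properties":{"motion":{"type":"array","items":{"type":"object","properties":{"offset":{"type":"array","items":{"type":"number","minimum":-1,"maximum":1}},"twist":{"type":"array","items":{"type":"number","minimum":-1,"maximum":1}},"grip":{"type":"number"}}}}},"required":["motion"]}

```bash
mkdir -p pics; python3 - <<'E'
from workcell import status, vision
import cv2,numpy as np
for n in("scene","top"):
    p,d=vision.camera(n); cv2.imwrite(f"pics/{n}0.png",p[:,:,::-1]); np.savez(f"{n}0.npz",p=p,d=d)
    c=vision.get_calibration(n); print(n,c)
o=status.get_obs(); print(o)
E
```

```text
scene {'intrinsics': array([[433.7489683 ,   0.        , 320.40688479],
       [  0.        , 433.7489683 , 238.81610925],
       [  0.        ,   0.        ,   1.        ]]), 'R': array([[-0.51724757,  0.85581183, -0.00640766],
       [ 0.6492885 ,  0.38752641, -0.65440639],
       [-0.55756559, -0.34265054, -0.75611588]]), 't': array([ 278.14769345, -279.23998185, 1340.23739924])}
top {'intrinsics': array([[522.10165531,   0.        , 309.18890771],
       [  0.        , 522.10165531, 238.36583537],
       [  0.        ,   0.        ,   1.        ]]), 'R': array([[ 5.76997758e-02, -9.98333644e-01, -8.19484558e-04],
       [-9.74531818e-01, -5.61459107e-02, -2.17106824e-01],
       [ 2.16699036e-01,  1.33256289e-02, -9.76147507e-01]]), 't': array([ -39.72939423,  520.72935502, 1041.22311122])}
{'t': 0.1, 'joint_positions': array([-8.86994970e+01,  9.10953045e+00,  9.15651900e+01,  1.58888557e-03,
        7.94231140e+01, -1.20381401e+01]), 'qvel': array([ 0.00285658, -0.11166157, -0.16986317, -0.06565825,  0.01078478,
       -0.08172473]), 'joint_torque': array([-3.82030557e-04, -3.86504781e+01, -3.22960532e+01,  7.02026999e-02,
        3.39844998e-02, -5.40135761e-05]), 'position': array([ 132.62805826, -558.91138774,  213.71054032]), 'tool_rot': array([-1.79904643e+02, -2.19316632e-02,  1.33383318e+01]), 'force': array([ 1.12163024, -0.1632873 , -0.29119675]), 'torque': array([ 0.00370967,  0.00273122, -0.00852659]), 'grasp_force': 0.0, 'gripper_width': 91.59235848927598}
```

View pics/top0.png

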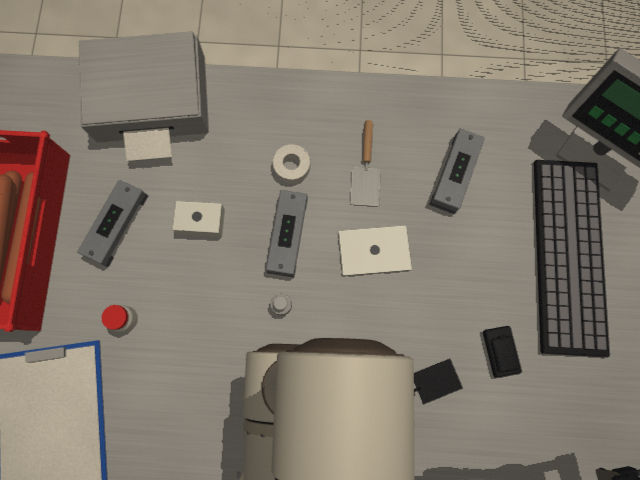

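View pics/scene0.png

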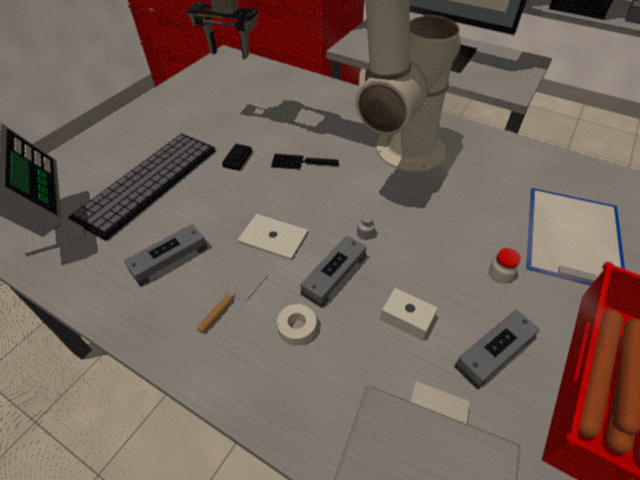

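The top view shows the meant bridge (middle one) at about (287,233) and the plate with its disc at (375,250) on the -y side. The tall block is at (197,218), the weight at (281,304) and the roll at (291,163). The scene view agrees: bridge (334,270), plate (273,236).

```bash
cat > h.py <<'E'
import numpy as np,cv2
from workcell import vision
def ray(n,uv,z):
    c=vision.get_calibration(n);K,R,t=c["intrinsics"],c["R"],c["t"]
    uv=np.atleast_2d(uv).astype(float)
    d=(np.linalg.inv(K)@np.c_[uv,np.ones(len(uv))].T); d=R.T@d; o=-R.T@t
    return (o[:,None]+d*((z-o[2])/d[2])).T
def blob(m,seed):
    m=cv2.morphologyEx(m.astype(np.uint8),cv2.MORPH_CLOSE,np.ones((3,3)))
    cs,_=cv2.findContours(m,cv2.RETR_EXTERNAL,cv2.CHAIN_APPROX_NONE)
    cs=[c for c in cs if cv2.contourArea(c)>100 and cv2.pointPolygonTest(c,seed,False)>=0]
    return max(cs,key=cv2.contourArea)[:,0] if cs else None
def rect(n,c,z):
    # world-plane min-area rectangle: centre, sizes, angle of long side
    P=ray(n,c,z)[:,:2].astype(np.float32)
    b=cv2.boxPoints(cv2.minAreaRect(P)); e=b[1]-b[0],b[2]-b[1]
    l=max(e,key=np.linalg.norm)
    return b.mean(0).round(1),[round(float(np.linalg.norm(x)),1) for x in e],round(float(np.degrees(np.arctan2(l[1],l[0]))%180),2)
def white(p): 
    h=cv2.cvtColor(p,cv2.COLOR_RGB2HSV); return (h[...,2]>185)
E
python3 - <<'E'
from h import *
S={"top":[(287,233),(375,240),(197,208),(281,302),(291,150)],"scene":[(330,262),(255,236),(400,300),(0,0),(0,0)]}
for n in S:
    f=np.load(n+"0.npz");p=f["p"]
    for s in S[n][:3]+[(300,330)]: print(n,s,p[s[1],s[0]],f["d"][s[1],s[0]])
    (u,v)=S[n][0]; print(p[v-30:v+40:6,u-25:u+25:8].tolist() if n=="top" else "")
E
```

```text
top (287, 233) [36 36 36] 1111.8895
top (375, 240) [203 193 172] 1143.0244
top (197, 208) [193 184 162] 1129.0809
top (300, 330) [145 139 127] 1113.5924
[[[140, 134, 123], [136, 131, 120], [93, 91, 88], [110, 109, 104], [111, 110, 105], [113, 113, 108], [144, 139, 128]], [[140, 134, 123], [138, 133, 122], [111, 108, 104], [110, 109, 104], [111, 109, 104], [116, 114, 110], [143, 138, 127]], [[141, 134, 123], [138, 133, 121], [111, 110, 106], [37, 36, 36], [104, 103, 100], [108, 107, 103], [144, 138, 126]], [[137, 131, 120], [139, 133, 122], [110, 109, 105], [40, 45, 40], [53, 53, 50], [95, 93, 89], [149, 141, 130]], [[140, 133, 123], [140, 134, 123], [108, 107, 103], [36, 34, 32], [76, 74, 72], [105, 101, 93], [146, 140, 128]], [[144, 138, 127], [130, 126, 115], [110, 108, 104], [38, 39, 37], [111, 109, 105], [146, 141, 129], [147, 141, 130]], [[139, 132, 122], [78, 75, 70], [94, 92, 89], [61, 92, 64], [113, 110, 107], [144, 137, 126], [145, 139, 127]], [[137, 131, 120], [87, 84, 80], [49, 49, 48], [38, 36, 36], [115, 113, 110], [145, 139, 129], [145, 140, 127]], [[138, 133, 122], [108, 106, 102], [110, 109, 105], [114, 113, 108], [113, 112, 108], [144, 137, 127], [142, 135, 124]], [[140, 134, 123], [111, 110, 107], [114, 111, 108], [115, 113, 110], [117, 116, 112], [140, 135, 124], [142, 135, 125]], [[141, 135, 124], [112, 111, 107], [113, 112, 108], [116, 115, 111], [110, 108, 105], [144, 138, 127], [144, 138, 126]], [[141, 135, 124], [110, 108, 105], [115, 113, 108], [116, 114, 111], [82, 80, 78], [141, 135, 124], [141, 134, 123]]]
scene (330, 262) [13 13 15] 992.27405
scene (255, 236) [174 166 145] 1091.2391
scene (400, 300) [175 166 145] 922.9429
scene (300, 330) [174 161 143] 897.26984
```

```bash
python3 - <<'E'
import cv2
a=cv2.imread("pics/top0.png")[150:320,250:430];b=cv2.imread("pics/scene0.png")[200:320,220:390]
a=cv2.resize(a,(423,400),interpolation=0);b=cv2.resize(b,(370,400*1),interpolation=0)
cv2.imwrite("pics/crop0.png",cv2.hconcat([a,b]))
E
```

```text
(no output)
```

View pics/crop0.png

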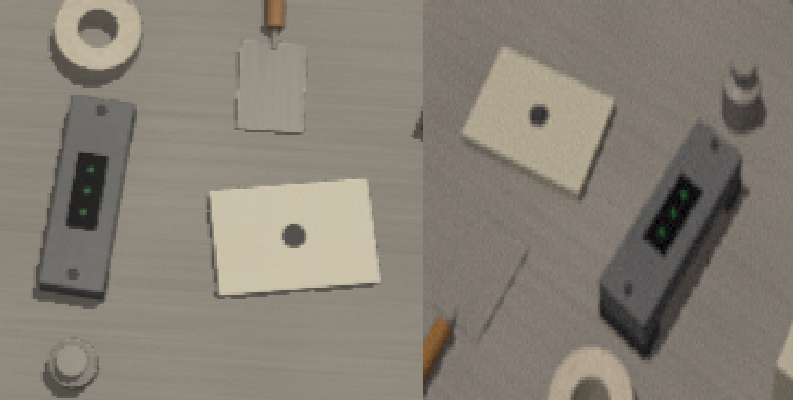

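The crop shows the bridge's top face with two end screws and dark display, and the plate with its disc. The scraper blade lies just +x of the plate.

```bash
cat >> h.py <<'E'
def measure(p,n="top",seeds=((287,195),(287,260),(375,235)),v=True):
    out={}
    V=cv2.GaussianBlur(p,(3,3),0).max(2).astype(int)
    if n=="top":
        m=((V>80)&(V<128)).astype(np.uint8); m=cv2.morphologyEx(m,cv2.MORPH_OPEN,np.ones((3,3)))
        c=blob(m,(287,260)); out["bridge"]=rect(n,c,44)
    return out
def pl(p,n,seed,thr):
    b=p[...,2].astype(int)
    return rect(n,blob(cv2.GaussianBlur(p,(3,3),0).max(2)>thr,seed),12)
E
python3 - <<'E'
from h import *
f=np.load("top0.npz");p=f["p"]
print(measure(p)); print("plate",pl(p,"top",(375,235),172)); print("tall", rect("top",blob(p.max(2)>170,(197,208)),45))
s=np.load("scene0.npz")["p"]
hs=cv2.cvtColor(s,cv2.COLOR_RGB2HSV)
print("scene around plate",s[236,225:255].tolist()[::3])
V=cv2.GaussianBlur(s,(3,3),0).max(2)
for thr in (150,158,165):
  c=blob(V>thr,(255,236)); print(thr,rect("scene",c,12) if c is not None else None)
# discs
def disc(g,u,v,r,t,n,z):
  w=g[v-r:v+r+1,u-r:u+r+1].astype(float); k=np.clip(t-w,0,None); ys,xs=np.mgrid[v-r:v+r+1,u-r:u+r+1]
  return ray(n,((k*xs).sum()/k.sum(),(k*ys).sum()/k.sum()),z).round(1)
print("disc top",disc(p.max(2),375,250,9,150,"top",12),"scene",disc(s.max(2),273,234,8,120,"scene",12))
# bridge top scene
B=cv2.morphologyEx(((V>75)&(V<110)).astype(np.uint8),cv2.MORPH_OPEN,np.ones((3,3)))
for sd in((320,282),(350,250)):
  c=blob(B,sd); print(rect("scene",c,44) if c is not None else None)
print("bridge sc colors",s[282,300:345:4].tolist())
# table check with depth; weight,roll
for n,q,uv in(("top",f["d"],(330,330)),("scene",np.load("scene0.npz")["d"],(240,260))):
  c=vision.get_calibration(n); 
  X=c["R"].T@(np.linalg.inv(c["intrinsics"])@[*uv,1]*q[uv[1],uv[0]]-c["t"]); print(n,X)
E
```

```text
{'bridge': (array([531.4,  41.5], dtype=float32), [195.3, 68.7], 174.25)}
plate (array([ 515.9, -153.1], dtype=float32), [148.1, 97.6], 98.1)
tall (array([559.8, 234.6], dtype=float32), [63.9, 97.0], 89.8)
scene around plate [[126, 117, 111], [119, 112, 105], [124, 114, 108], [126, 118, 109], [121, 115, 108], [165, 156, 139], [173, 163, 143], [172, 161, 140], [177, 168, 148], [170, 162, 137]]
150 (array([ 516. , -154.9], dtype=float32), [147.6, 99.3], 97.98)
158 (array([ 516.3, -154.7], dtype=float32), [146.4, 97.2], 98.25)
165 (array([ 516.6, -154.2], dtype=float32), [144.2, 94.5], 98.24)
disc top [[ 515.5 -152.5   12. ]] scene [[ 515.9 -154.4   12. ]]
(array([540.9,  38.8], dtype=float32), [180.9, 58.6], 173.56)
(array([540.9,  38.8], dtype=float32), [180.9, 58.6], 173.56)
bridge sc colors [[128, 121, 111], [88, 86, 86], [94, 90, 88], [91, 93, 90], [89, 90, 91], [92, 90, 90], [93, 84, 83], [96, 94, 92], [92, 92, 88], [41, 42, 42], [58, 55, 50], [65, 61, 57]]
top [337.68142723 -64.8612117   -3.20701131]
scene [ 6.17934143e+02 -1.80504399e+02  6.11614114e-01]
```

```bash
python3 - <<'E'
from h import *
p=np.load("top0.npz")["p"];V=cv2.GaussianBlur(p,(3,3),0).max(2)
for lo,hi,k in((98,124,3),(100,128,5),(95,126,5)):
  m=cv2.morphologyEx(((V>lo)&(V<hi)).astype(np.uint8),cv2.MORPH_OPEN,np.ones((k,k)))
  c=blob(m,(283,255)); print(lo,hi,rect("top",c,44) if c is not None else None)
# screws in top and scene
def disc(g,u,v,r,t,n,z):
  w=g[v-r:v+r+1,u-r:u+r+1].astype(float); k=np.clip(t-w,0,None); ys,xs=np.mgrid[v-r:v+r+1,u-r:u+r+1]
  return ray(n,((k*xs).sum()/k.sum(),(k*ys).sum()/k.sum()),z)[0]
a=disc(p.max(2),293,197,4,95,"top",44);b=disc(p.max(2),281,266,4,95,"top",44)
print(a,b,(a+b)/2,np.linalg.norm(a-b),np.degrees(np.arctan2(*(a-b)[1::-1])))
s=np.load("scene0.npz")["p"].max(2)
a=disc(s,308,286,4,75,"scene",44);b=disc(s,345,243,3,75,"scene",44)
print(a,b,(a+b)/2,np.linalg.norm(a-b),np.degrees(np.arctan2(*(a-b)[1::-1])))
# heights of other items near: weight, scraper tip
print(ray("top",[(281,303),(291,163),(353,205),(380,205),(366,122)],0).round(0))
E
```

```text
98 124 (array([539.8,  38.1], dtype=float32), [177.6, 61.7], 174.94)
100 128 (array([540.1,  38.2], dtype=float32), [177.8, 61.8], 175.34)
95 126 (array([540. ,  38.2], dtype=float32), [178.0, 62.6], 175.08)
[615.97538946  32.28998912  44.        ] [462.32440157  47.68257738  44.        ] [539.14989552  39.98628325  44.        ] 154.4200694666773 -5.720742166096588
[631.84754276  19.75486827  44.        ] [nan nan nan] [nan nan nan] nan nan
[[ 389.   44.    0.]
 [ 709.   43.    0.]
 [ 617. -103.    0.]
 [ 621. -163.    0.]
 [ 820. -125.    0.]]<stdin>:9: RuntimeWarning: invalid value encountered in scalar divide
```

```bash
cat > nav.py <<'E'
# bridge-frame waypoints -> tool-axis offsets; the commanded pose is tracked from the rounded numbers
import numpy as np,json,sys
from scipy.spatial.transform import Rotation as R
B=np.array([540.3,39.0]);BA=-5.9
Rb=R.from_euler("z",BA,degrees=True).as_matrix()[:2,:2]
def b2w(q): return B+Rb@np.asarray(q)
def w2b(q): return Rb.T@(np.asarray(q)-B)
def load(): return json.load(open("cmd.json"))
def call(wps,commit=True):
    """wps: list of (x',y',z,yaw') in the bridge frame; prints rows relative to the commanded pose"""
    x,y,z,yaw=load(); T=R.from_euler("xyz",[180,0,yaw],degrees=True)
    for w in wps:
        d=T.inv().apply(np.r_[b2w(w[:2])-[x,y],w[2]-z])/200; dy=(w[3]+BA-yaw+180)%360-180
        o=np.round(d,3);tw=round(-dy/360,4); print(o.tolist(),tw)
    p=np.array([x,y,z])+T.apply(o*200); yn=yaw-tw*360
    if commit: json.dump([*p,yn],open("cmd.json","w"))
    print("world",p.round(1),"yaw",round(yn,2))
E
echo '[132.631,-559.477,214.601,13.338]'>cmd.json
python3 - <<'E'
from nav import *
s=w2b([132.63,-559.48]);e=np.array([-101,-148.]);f=lambda k:s+(e-s)*k
call([(*f(.34),180,44)]);call([(*f(.68),120,74)]);call([(*e,60,90)])
E
```

```text
[0.664, -0.649, 0.173] -0.0688
world [ 231.9 -402.5  180. ] yaw 38.11
[0.875, -0.311, 0.3] -0.0833
world [ 331.2 -245.6  120. ] yaw 68.09
[0.86, 0.158, 0.3] -0.0445
world [424.7 -97.8  60. ] yaw 84.11
```

Call:
{"fn": "move_arm", "kwargs": {
  "motion": [
    {"offset":[0.332,-0.325,0.087],"twist":[0,0,-0.0344],"grip":1},
    {"offset":[0.664,-0.649,0.173],"twist":[0,0,-0.0688],"grip":1},
    {"offset":[0.664,-0.649,0.173],"twist":[0,0,-0.0688],"grip":1},
    {"offset":[0.664,-0.649,0.173],"twist":[0,0,-0.0688],"grip":1},
    {"offset":[0.664,-0.649,0.173],"twist":[0,0,-0.0688],"grip":1},
    {"offset":[0.664,-0.649,0.173],"twist":[0,0,-0.0688],"grip":1},
    {"offset":[0.664,-0.649,0.173],"twist":[0,0,-0.0688],"grip":1},
    {"offset":[0.664,-0.649,0.173],"twist":[0,0,-0.0688],"grip":1}
  ]
}}

```text
t: 0.77
position: [231.6, -403.3, 180.3]
tool_rot: [180.0, 0.0, 38.1]
force: [0.0, 0.2, 0.3]
gripper_width: 40.5
grasp_force: 0.0
```

Call:
{"fn": "move_arm", "kwargs": {
  "motion": [
    {"offset":[0.875,-0.311,0.3],"twist":[0,0,-0.0833],"grip":1},
    {"offset":[0.875,-0.311,0.3],"twist":[0,0,-0.0833],"grip":1},
    {"offset":[0.875,-0.311,0.3],"twist":[0,0,-0.0833],"grip":1},
    {"offset":[0.875,-0.311,0.3],"twist":[0,0,-0.0833],"grip":1},
    {"offset":[0.875,-0.311,0.3],"twist":[0,0,-0.0833],"grip":1},
    {"offset":[0.875,-0.311,0.3],"twist":[0,0,-0.0833],"grip":1},
    {"offset":[0.875,-0.311,0.3],"twist":[0,0,-0.0833],"grip":1},
    {"offset":[0.875,-0.311,0.3],"twist":[0,0,-0.0833],"grip":1}
  ]
}}

```text
t: 1.43
position: [331.2, -247.5, 120.8]
tool_rot: [179.9, 0.1, 68.0]
force: [0.1, -0.0, 0.3]
gripper_width: 0.1
grasp_force: 0.0
```

Call:
{"fn": "move_arm", "kwargs": {
  "motion": [
    {"offset":[0.86,0.158,0.3],"twist":[0,0,-0.0445],"grip":1},
    {"offset":[0.86,0.158,0.3],"twist":[0,0,-0.0445],"grip":1},
    {"offset":[0.86,0.158,0.3],"twist":[0,0,-0.0445],"grip":1},
    {"offset":[0.86,0.158,0.3],"twist":[0,0,-0.0445],"grip":1},
    {"offset":[0.86,0.158,0.3],"twist":[0,0,-0.0445],"grip":1},
    {"offset":[0.86,0.158,0.3],"twist":[0,0,-0.0445],"grip":1},
    {"offset":[0.86,0.158,0.3],"twist":[0,0,-0.0445],"grip":1},
    {"offset":[0.86,0.158,0.3],"twist":[0,0,-0.0445],"grip":1}
  ]
}}

```text
t: 2.1
position: [425.2, -100.0, 60.9]
tool_rot: [179.9, 0.1, 84.0]
force: [-0.5, -0.7, -0.7]
gripper_width: 0.5
grasp_force: 0.0
```

```bash
python3 - <<'E'
from nav import *
from workcell import vision
import cv2
call([(-101,-148,5,90)]);call([(-62.5,-148,5,90)])
a=vision.camera("top")[0];b=vision.camera("scene")[0]
cv2.imwrite("pics/c1.png",cv2.hconcat([a[100:400,230:480],b[150:450,180:430]])[:,:,::-1])
E
```

```text
[-0.0, -0.0, 0.275] 0.0
world [424.7 -97.8   5. ] yaw 84.11
[-0.0, 0.192, 0.0] 0.0
world [ 462.9 -101.7    5. ] yaw 84.11
```

View pics/c1.png

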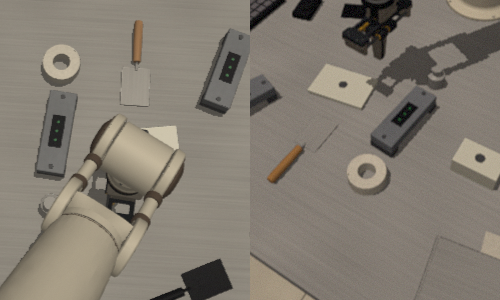

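The scene crop (right) shows the shut fingers at about (380,55), beside the plate's -x edge and clear of it and the bridge. In the top view the arm hides them.

Call:
{"fn": "move_arm", "kwargs": {
  "motion": [
    {"offset":[0,0,0.1],"twist":[0,0,0],"grip":1},
    {"offset":[0,0,0.2],"twist":[0,0,0],"grip":1},
    {"offset":[0,0,0.25],"twist":[0,0,0],"grip":1},
    {"offset":[0,0,0.275],"twist":[0,0,0],"grip":1},
    {"offset":[0,0,0.275],"twist":[0,0,0],"grip":1},
    {"offset":[0,0,0.275],"twist":[0,0,0],"grip":1}
  ]
}}

```text
t: 2.7
position: [425.0, -98.4, 5.6]
tool_rot: [180.0, 0.0, 84.1]
force: [0.1, -0.5, -0.1]
gripper_width: 0.6
grasp_force: 0.0
```

Call:
{"fn": "move_arm", "kwargs": {
  "motion": [
    {"offset":[0,0.024,0],"twist":[0,0,0],"grip":1},
    {"offset":[0,0.05,0],"twist":[0,0,0],"grip":1},
    {"offset":[0,0.076,0],"twist":[0,0,0],"grip":1},
    {"offset":[0,0.1,0],"twist":[0,0,0],"grip":1},
    {"offset":[0,0.12,0],"twist":[0,0,0],"grip":1},
    {"offset":[0,0.145,0],"twist":[0,0,0],"grip":1},
    {"offset":[0,0.17,0],"twist":[0,0,0],"grip":1},
    {"offset":[0,0.192,0],"twist":[0,0,0],"grip":1}
  ]
}}

```text
t: 3.37
position: [463.4, -101.7, 4.9]
tool_rot: [-180.0, -0.0, 84.1]
force: [-0.3, 0.7, -0.2]
gripper_width: 0.4
grasp_force: 0.5
```

```bash
cat >> nav.py <<'E'
def plate(name=None,seed=None,view="scene",thr=150):
    from h import vision,cv2,blob,rect,ray
    p=vision.camera(view)[0]
    if name: cv2.imwrite(f"pics/{name}.png",p[:,:,::-1])
    V=cv2.GaussianBlur(p,(3,3),0).max(2)
    c=blob(V>thr,seed); c0,s,a=rect(view,c,12)
    print(view,w2b(c0).round(1),s,"rel angle",round(a-90-BA,2))
E
python3 - <<'E'
from nav import *
for s in((258,236),): plate("s2",s)
E
```

```text
scene [   8.2 -200.7] [149.4, 100.3] rel angle 5.99
```

```bash
python3 - <<'E'
from nav import *
call([(-85,-148,5,90),(-95,-160,60,90)]); call([(-40,-270,70,93)]);call([(19,-302,60,96)])
E
```

```text
[-0.0, -0.112, 0.0] 0.0
[-0.06, -0.162, -0.275] 0.0
world [ 429.4 -110.4   60. ] yaw 84.11
[-0.55, 0.274, -0.05] -0.0083
world [ 472.7 -225.4   70. ] yaw 87.1
[-0.175, 0.287, 0.05] -0.0083
world [ 528.2 -263.3   60. ] yaw 90.09
```

Call:
{"fn": "move_arm", "kwargs": {
  "motion": [
    {"offset":[0,-0.06,0],"twist":[0,0,0],"grip":1},
    {"offset":[0,-0.112,0],"twist":[0,0,0],"grip":1},
    {"offset":[-0.03,-0.14,-0.12],"twist":[0,0,0],"grip":1},
    {"offset":[-0.06,-0.162,-0.275],"twist":[0,0,0],"grip":1},
    {"offset":[-0.06,-0.162,-0.275],"twist":[0,0,0],"grip":1}
  ]
}}

```text
t: 3.83
position: [432.8, -113.1, 65.1]
tool_rot: [179.5, 0.3, 84.1]
force: [1.0, -0.8, 0.4]
gripper_width: 0.5
grasp_force: 0.0
```

Call:
{"fn": "move_arm", "kwargs": {
  "motion": [
    {"offset":[-0.14,0.07,-0.05],"twist":[0,0,-0.0083],"grip":0},
    {"offset":[-0.28,0.14,-0.05],"twist":[0,0,-0.0083],"grip":0},
    {"offset":[-0.42,0.21,-0.05],"twist":[0,0,-0.0083],"grip":0},
    {"offset":[-0.55,0.274,-0.05],"twist":[0,0,-0.0083],"grip":0},
    {"offset":[-0.55,0.274,-0.05],"twist":[0,0,-0.0083],"grip":0}
  ]
}}

```text
t: 4.25
position: [475.0, -230.6, 70.8]
tool_rot: [179.8, 0.2, 86.9]
force: [-0.3, -0.6, -0.5]
gripper_width: 31.3
grasp_force: 0.0
```

Call:
{"fn": "move_arm", "kwargs": {
  "motion": [
    {"offset":[-0.09,0.144,0],"twist":[0,0,-0.0083],"grip":0},
    {"offset":[-0.175,0.287,0.05],"twist":[0,0,-0.0083],"grip":0},
    {"offset":[-0.175,0.287,0.05],"twist":[0,0,-0.0083],"grip":0},
    {"offset":[-0.175,0.287,0.05],"twist":[0,0,-0.0083],"grip":0}
  ]
}}

```text
t: 4.58
position: [528.2, -262.9, 58.2]
tool_rot: [-179.9, -0.1, 90.1]
force: [0.2, -0.1, 0.9]
gripper_width: 45.8
grasp_force: 0.0
```

```bash
python3 - <<'E'
from nav import *
from h import *
plate("s3",(258,236)); 
p=vision.camera("top")[0]; cv2.imwrite("pics/t3.png",p[:,:,::-1]); s=cv2.imread("pics/s3.png")
cv2.imwrite("pics/c3.png",cv2.hconcat([p[100:400,230:480,::-1],s[150:450,180:430]]))
V=cv2.GaussianBlur(p,(3,3),0).max(2); c=blob(V>172,(365,240))
if c is not None: r=rect("top",c,12);print(w2b(r[0]),r[1],r[2]-90-BA)
E
```

```text
scene [   6.7 -183.6] [100.1, 114.6] rel angle 5.51
[   6.3606256  -178.29061314] [97.0, 105.8] 5.609999999999994
```

View pics/c3.png

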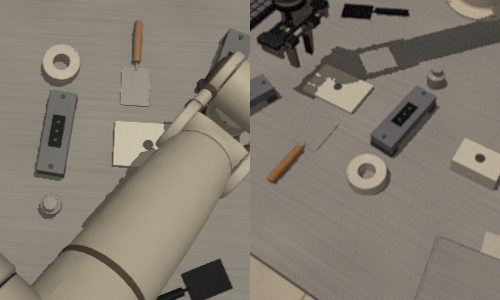

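The crop shows the plate between the fingers' shadow and the bridge, with the leading edge fully visible in both views. The fingers are behind the trailing edge, and the bridge, weight, roll and scraper have not moved.

```bash
cat >> nav.py <<'E'
def path(u,f,x0=8.4,y0=-200.5,th0=5.6,z=5,y1=0.):
    th=np.radians(th0*(1-u)); c=np.array([x0*(1-u)**2,y0+(y1-y0)*u])
    t=c-(75+f)*np.array([-np.sin(th),np.cos(th)]); return (*t,z,90+np.degrees(th))
E
python3 - <<'E'
from nav import *
call([path(0,26)])
call([path(0,f) for f in(22,18,14,11,8,5)]+[path(.01,5),path(.03,5)])
E
```

```text
[0.005, -0.004, 0.275] 0.0011
world [ 527.4 -262.3    5. ] yaw 89.69
[0.02, 0.0, 0.0] -0.0
[0.04, 0.0, 0.0] -0.0
[0.06, 0.0, 0.0] -0.0
[0.075, 0.0, 0.0] -0.0
[0.09, 0.0, 0.0] -0.0
[0.105, 0.0, 0.0] -0.0
[0.115, 0.0, 0.0] 0.0001
[0.135, -0.0, 0.0] 0.0004
world [ 527.6 -235.3    5. ] yaw 89.55
```

Call:
{"fn": "move_arm", "kwargs": {
  "motion": [
    {"offset":[0.002,-0.002,0.1],"twist":[0,0,0.0011],"grip":0},
    {"offset":[0.005,-0.004,0.2],"twist":[0,0,0.0011],"grip":0},
    {"offset":[0.005,-0.004,0.25],"twist":[0,0,0.0011],"grip":0},
    {"offset":[0.005,-0.004,0.275],"twist":[0,0,0.0011],"grip":0},
    {"offset":[0.005,-0.004,0.275],"twist":[0,0,0.0011],"grip":0}
  ]
}}

```text
t: 5.1
position: [526.5, -261.3, 4.4]
tool_rot: [-179.9, -0.1, 89.7]
force: [0.4, 0.2, 0.4]
gripper_width: 46.2
grasp_force: 0.0
```

Call:
{"fn": "move_arm", "kwargs": {
  "motion": [
    {"offset":[0.02,0,0],"twist":[0,0,0],"grip":0},
    {"offset":[0.04,0,0],"twist":[0,0,0],"grip":0},
    {"offset":[0.06,0,0],"twist":[0,0,0],"grip":0},
    {"offset":[0.075,0,0],"twist":[0,0,0],"grip":0},
    {"offset":[0.09,0,0],"twist":[0,0,0],"grip":0},
    {"offset":[0.105,0,0],"twist":[0,0,0],"grip":0},
    {"offset":[0.12,0,0],"twist":[0,0,0.0002],"grip":0},
    {"offset":[0.135,0,0],"twist":[0,0,0.0004],"grip":0},
    {"offset":[0.135,0,0],"twist":[0,0,0.0004],"grip":0}
  ]
}}

```text
invalid input
```

```bash
cat > lead.py <<'E'
from nav import *
from h import *
def lead(view,seed,thr):
    p=vision.camera(view)[0]; V=cv2.GaussianBlur(p,(3,3),0).max(2); c=blob(V>thr,seed)
    c0,s,a=rect(view,c,12); b=w2b(c0); th=np.radians(a-90-BA); L=max(s) if abs(th)<.5 else 0
    P=(ray(view,c,12)[:,:2]-B)@Rb
    q=P@np.array([-np.sin(th),np.cos(th)]); 
    print(view,"rect",b.round(1),s,"th",round(float(np.degrees(th)),2),"lead",round(float(q.max()),1),"trail",round(float(q.min()),1))
    return p
if __name__=="__main__":
    from workcell import status
    import sys
    lead("scene",(278,248),150);p=lead("top",(350,245),172);o=status.get_obs();print(o["position"],w2b(o["position"][:2]),o["force"])
E
python3 lead.py
```

```text
scene rect [   7.3 -188.6] [100.1, 124.8] th 5.63 lead -126.1 trail -250.9
top rect [   6.8 -182.6] [97.0, 114.4] th 5.61 lead -125.2 trail -239.6
[ 527.86709013 -262.50228482    6.06727697] [  18.62513423 -301.18318242] [ 0.62044651  0.75302487 -0.2138624 ]
```

Call:
{"fn": "move_arm", "kwargs": {
  "motion": [
    {"offset":[0.02,0,0],"twist":[0,0,0],"grip":0},
    {"offset":[0.04,0,0],"twist":[0,0,0],"grip":0},
    {"offset":[0.06,0,0],"twist":[0,0,0],"grip":0},
    {"offset":[0.075,0,0],"twist":[0,0,0],"grip":0},
    {"offset":[0.09,0,0],"twist":[0,0,0],"grip":0},
    {"offset":[0.105,0,0],"twist":[0,0,0],"grip":0},
    {"offset":[0.12,0,0],"twist":[0,0,0.0002],"grip":0},
    {"offset":[0.135,0,0],"twist":[0,0,0.0004],"grip":0}
  ]
}}

```text
t: 5.87
position: [527.9, -235.5, 5.4]
tool_rot: [180.0, 0.1, 89.5]
force: [-0.4, -2.0, 1.1]
gripper_width: 45.8
grasp_force: 1.1
```

```bash
python3 lead.py
```

```text
scene rect [   6.2 -170. ] [100.8, 108.5] th 5.31 lead -115.5 trail -224.1
top rect [   5.3 -161.3] [96.4, 94.8] th 95.39 lead 58.0 trail -38.4
[ 527.72986944 -234.81582127    5.09603062] [  15.6426786  -273.65748439] [-0.07352238 -0.79283291  0.63723693]
```

```bash
python3 - <<'E'
from nav import *
call([path(u,9.5,th0=5.5) for u in np.linspace(.075,.24,8)])
call([path(u,9.5,th0=5.5) for u in np.linspace(.26,.40,8)])
E
```

```text
[0.023, -0.002, 0.0] 0.001
[0.046, -0.003, 0.0] 0.0014
[0.07, -0.003, 0.0] 0.0017
[0.094, -0.004, 0.0] 0.0021
[0.118, -0.004, 0.0] 0.0024
[0.141, -0.004, 0.0] 0.0028
[0.165, -0.005, 0.0] 0.0032
[0.189, -0.005, 0.0] 0.0035
world [ 526.9 -197.5    5. ] yaw 88.29
[0.02, -0.0, 0.0] 0.0003
[0.04, -0.001, 0.0] 0.0006
[0.06, -0.001, 0.0] 0.0009
[0.08, -0.002, 0.0] 0.0012
[0.1, -0.002, 0.0] 0.0016
[0.12, -0.003, 0.0] 0.0019
[0.14, -0.003, 0.0] 0.0022
[0.16, -0.004, 0.0] 0.0025
world [ 527.  -165.4    5. ] yaw 87.39
```

Call:
{"fn": "move_arm", "kwargs": {
  "motion": [
    {"offset":[0.023,-0.001,0],"twist":[0,0,0.0005],"grip":0},
    {"offset":[0.046,-0.002,0],"twist":[0,0,0.001],"grip":0},
    {"offset":[0.07,-0.003,0],"twist":[0,0,0.0015],"grip":0},
    {"offset":[0.094,-0.004,0],"twist":[0,0,0.002],"grip":0},
    {"offset":[0.118,-0.004,0],"twist":[0,0,0.0024],"grip":0},
    {"offset":[0.141,-0.004,0],"twist":[0,0,0.0028],"grip":0},
    {"offset":[0.165,-0.005,0],"twist":[0,0,0.0032],"grip":0},
    {"offset":[0.189,-0.005,0],"twist":[0,0,0.0035],"grip":0}
  ]
}}

```text
t: 6.63
position: [526.9, -197.0, 5.1]
tool_rot: [180.0, 0.0, 88.3]
force: [0.5, -1.4, 1.4]
gripper_width: 45.9
grasp_force: 1.1
```

Call:
{"fn": "move_arm", "kwargs": {
  "motion": [
    {"offset":[0.02,0,0],"twist":[0,0,0.0003],"grip":0},
    {"offset":[0.04,-0.001,0],"twist":[0,0,0.0006],"grip":0},
    {"offset":[0.06,-0.001,0],"twist":[0,0,0.0009],"grip":0},
    {"offset":[0.08,-0.002,0],"twist":[0,0,0.0012],"grip":0},
    {"offset":[0.1,-0.002,0],"twist":[0,0,0.0016],"grip":0},
    {"offset":[0.12,-0.003,0],"twist":[0,0,0.0019],"grip":0},
    {"offset":[0.14,-0.003,0],"twist":[0,0,0.0022],"grip":0},
    {"offset":[0.16,-0.004,0],"twist":[0,0,0.0025],"grip":0}
  ]
}}

```text
t: 7.3
position: [527.0, -165.0, 5.0]
tool_rot: [-180.0, -0.0, 87.4]
force: [0.5, -2.2, 2.3]
gripper_width: 45.8
grasp_force: 1.1
```

```bash
python3 - <<'E'
from lead import *
p=vision.camera("top")[0];s=vision.camera("scene")[0]
cv2.imwrite("pics/c4.png",cv2.hconcat([cv2.resize(p[130:330,230:430],(400,400)),cv2.resize(s[180:340,240:400],(400,400))])[:,:,::-1])
for v,sd,t in(("scene",(300,262),150),("top",(325,240),172)):
  try: lead(v,sd,t)
  except Exception as e: print(v,e)
E
```

```text
scene rect [  2.5 -99.6] [99.8, 110.2] th 3.41 lead -44.4 trail -154.6
top rect [  7.7 -95.9] [108.3, 106.9] th 94.2 lead 53.5 trail -54.8
```

View pics/c4.png

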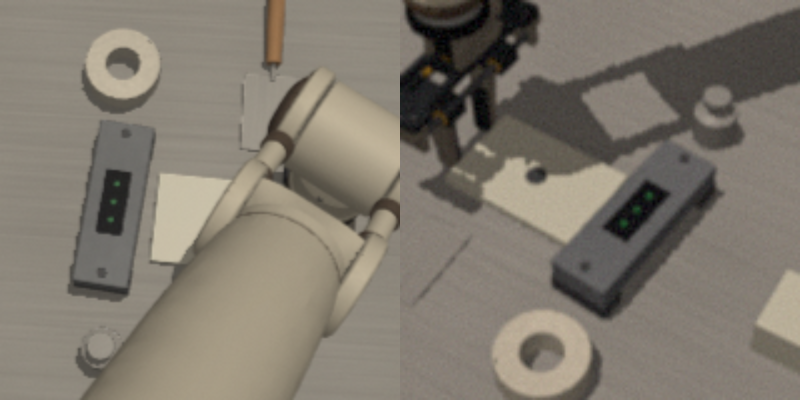

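The plate's leading edge is at the bridge's near face, well inside both legs, with the fingers square behind its trailing edge. Nothing else has moved, so I carry on.

```bash
python3 - <<'E'
from nav import *
P=lambda a,b:call([path(u,9.5,th0=5.5) for u in np.linspace(a,b,8)])
P(.425,.60);P(.625,.80);P(.815,.95)
E
```

```text
[0.025, -0.0, 0.0] 0.0004
[0.05, -0.001, 0.0] 0.0007
[0.076, -0.002, 0.0] 0.0011
[0.101, -0.003, 0.0] 0.0015
[0.126, -0.003, 0.0] 0.0019
[0.151, -0.004, 0.0] 0.0023
[0.176, -0.004, 0.0] 0.0026
[0.201, -0.005, 0.0] 0.003
world [ 527.9 -125.2    5. ] yaw 86.31
[0.025, -0.0, 0.0] 0.0004
[0.05, -0.001, 0.0] 0.0008
[0.075, -0.002, 0.0] 0.0012
[0.1, -0.003, 0.0] 0.0016
[0.125, -0.003, 0.0] 0.0019
[0.151, -0.004, 0.0] 0.0023
[0.176, -0.005, 0.0] 0.0027
[0.201, -0.005, 0.0] 0.0031
world [529.5 -85.1   5. ] yaw 85.19
[0.015, -0.001, 0.0] 0.0002
[0.034, -0.001, 0.0] 0.0005
[0.053, -0.002, 0.0] 0.0008
[0.073, -0.003, 0.0] 0.0011
[0.092, -0.003, 0.0] 0.0014
[0.111, -0.004, 0.0] 0.0017
[0.131, -0.004, 0.0] 0.002
[0.15, -0.005, 0.0] 0.0023
world [531.  -55.1   5. ] yaw 84.37
```

Call:
{"fn": "move_arm", "kwargs": {
  "motion": [
    {"offset":[0.025,0,0],"twist":[0,0,0.0004],"grip":0},
    {"offset":[0.05,-0.001,0],"twist":[0,0,0.0007],"grip":0},
    {"offset":[0.076,-0.002,0],"twist":[0,0,0.0011],"grip":0},
    {"offset":[0.101,-0.003,0],"twist":[0,0,0.0015],"grip":0},
    {"offset":[0.126,-0.003,0],"twist":[0,0,0.0019],"grip":0},
    {"offset":[0.151,-0.004,0],"twist":[0,0,0.0023],"grip":0},
    {"offset":[0.176,-0.004,0],"twist":[0,0,0.0026],"grip":0},
    {"offset":[0.201,-0.005,0],"twist":[0,0,0.003],"grip":0}
  ]
}}

```text
t: 8.17
position: [527.9, -124.7, 5.0]
tool_rot: [180.0, 0.0, 86.3]
force: [0.5, -1.4, -0.6]
gripper_width: 45.8
grasp_force: 0.5
```

Call:
{"fn": "move_arm", "kwargs": {
  "motion": [
    {"offset":[0.025,0,0],"twist":[0,0,0.0004],"grip":0},
    {"offset":[0.05,-0.001,0],"twist":[0,0,0.0008],"grip":0},
    {"offset":[0.075,-0.002,0],"twist":[0,0,0.0012],"grip":0},
    {"offset":[0.1,-0.003,0],"twist":[0,0,0.0016],"grip":0},
    {"offset":[0.125,-0.003,0],"twist":[0,0,0.0019],"grip":0},
    {"offset":[0.151,-0.004,0],"twist":[0,0,0.0023],"grip":0},
    {"offset":[0.176,-0.005,0],"twist":[0,0,0.0027],"grip":0},
    {"offset":[0.201,-0.005,0],"twist":[0,0,0.0031],"grip":0}
  ]
}}

```text
t: 8.83
position: [529.5, -84.6, 5.0]
tool_rot: [-180.0, 0.0, 85.2]
force: [-0.1, -1.9, -0.8]
gripper_width: 46.0
grasp_force: 0.5
```

Call:
{"fn": "move_arm", "kwargs": {
  "motion": [
    {"offset":[0.015,-0.001,0],"twist":[0,0,0.0002],"grip":0},
    {"offset":[0.034,-0.001,0],"twist":[0,0,0.0005],"grip":0},
    {"offset":[0.053,-0.002,0],"twist":[0,0,0.0008],"grip":0},
    {"offset":[0.073,-0.003,0],"twist":[0,0,0.0011],"grip":0},
    {"offset":[0.092,-0.003,0],"twist":[0,0,0.0014],"grip":0},
    {"offset":[0.111,-0.004,0],"twist":[0,0,0.0017],"grip":0},
    {"offset":[0.131,-0.004,0],"twist":[0,0,0.002],"grip":0},
    {"offset":[0.15,-0.005,0],"twist":[0,0,0.0023],"grip":0}
  ]
}}

```text
t: 9.5
position: [531.0, -54.7, 5.0]
tool_rot: [180.0, -0.0, 84.4]
force: [-0.2, -1.6, 0.3]
gripper_width: 45.7
grasp_force: 0.6
```

```bash
python3 - <<'E'
from lead import *
p=vision.camera("top")[0];s=vision.camera("scene")[0];np.savez("n5.npz",p=p,s=s)
cv2.imwrite("pics/c5.png",cv2.hconcat([cv2.resize(p[130:330,200:400],(400,400)),cv2.resize(s[180:340,260:420],(400,400))])[:,:,::-1])
E
```

```text
(no output)
```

View pics/c5.png

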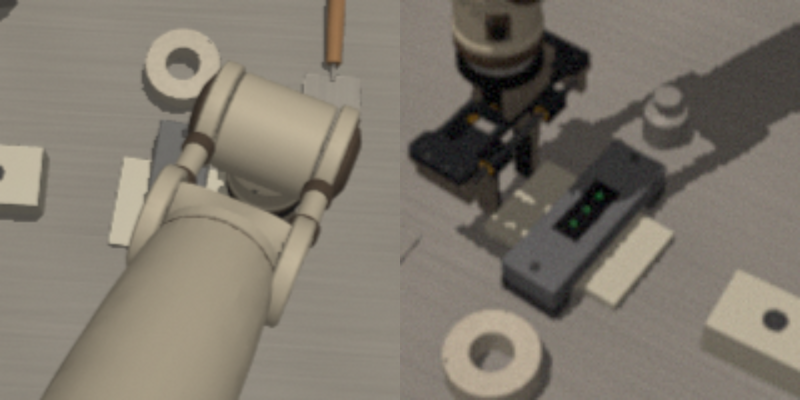

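The plate sticks out on the far side as a light strip, at (632,262) in the crop's right half. It looks straight and centred between the legs, with the fingers behind it on the near side.

```bash
cat > far.py <<'E'
from lead import *
def strip(p,view,seed,thr,sgn):
    """exposed strip beyond the bridge: outer-edge line (y' at x'=xmid, angle) and its end corners"""
    V=cv2.GaussianBlur(p,(3,3),0).max(2); c=blob(V>thr,seed)
    if c is None: print(view,"none");return
    P=(ray(view,c,12)[:,:2]-B)@Rb
    ext=np.percentile(sgn*P[:,1],98)
    # outer edge points away from the corners
    xm=np.median(P[:,0]); E=P[(abs(P[:,0])<40)&(sgn*P[:,1]>ext-8)]
    vx,vy,x0,y0=cv2.fitLine(E.astype(np.float32),cv2.DIST_HUBER,0,.01,.01).ravel()
    s=P[(sgn*P[:,1]>ext-15)&(sgn*P[:,1]<ext-5)]
    l=np.median(s[s[:,0]<0][:,0]);r=np.median(s[s[:,0]>0][:,0])
    print(view,"outer y'",round(float(y0-x0*vy/vx),1),"angle",round(float(np.degrees(np.arctan(vy/vx))),2),"sides x'",l.round(1),r.round(1))
if __name__=="__main__":
    f=np.load("n5.npz"); strip(f["s"],"scene",(352,285),150,1); strip(f["p"],"top",(263,230),165,1)
E
python3 far.py
python3 - <<'E'
from nav import *
x,y,z,yaw=load(); q=w2b([x,y])
call([(q[0],q[1]-30,5,90),(q[0],q[1]-60,60,90)]); q=q+[0,-60]; call([(q[0]-30,q[1]-150,110,90)])
call([(q[0]-100,q[1]-300,160,90)])
E
```

```text
scene outer y' 65.0 angle 0.22 sides x' -48.9 49.6
top outer y' 65.1 angle 0.58 sides x' -48.3 47.7
[-0.15, -0.001, 0.0] 0.0007
[-0.3, -0.001, -0.275] 0.0007
world [ 524.9 -114.8   60. ] yaw 84.11
[-0.75, -0.151, -0.25] 0.0
world [ 479.5 -260.9  110. ] yaw 84.11
[-0.75, -0.35, -0.25] 0.0
world [ 394.4 -402.9  160. ] yaw 84.11
```

```bash
echo '[531.0,-55.1,5.0,84.37]'>cmd.json; python3 - <<'E'
from nav import *
call([path(u,9.5,th0=5.5) for u in (.96,.97,.98,.988,.994,.994)])
x,y,z,yaw=load(); q=w2b([x,y])
call([(q[0],q[1]-30,5,90),(q[0],q[1]-60,60,90)]); q=q+[0,-60]; call([(q[0]-30,q[1]-150,110,90)])
call([(q[0]-100,q[1]-300,160,90)])
E
```

```text
[0.01, -0.0, -0.0] 0.0001
[0.02, -0.001, -0.0] 0.0003
[0.03, -0.001, -0.0] 0.0004
[0.038, -0.001, -0.0] 0.0006
[0.044, -0.002, -0.0] 0.0007
[0.044, -0.002, -0.0] 0.0007
world [531.5 -46.3   5. ] yaw 84.12
[-0.15, -0.0, -0.0] 0.0001
[-0.3, -0.0, -0.275] 0.0001
world [ 525.3 -106.    60. ] yaw 84.08
[-0.75, -0.15, -0.25] -0.0
world [ 480.  -252.1  110. ] yaw 84.08
[-0.75, -0.35, -0.25] -0.0
world [ 394.9 -394.1  160. ] yaw 84.08
```

Call:
{"fn": "move_arm", "kwargs": {
  "motion": [
    {"offset":[0.01,0,0],"twist":[0,0,0.0001],"grip":0},
    {"offset":[0.02,-0.001,0],"twist":[0,0,0.0003],"grip":0},
    {"offset":[0.03,-0.001,0],"twist":[0,0,0.0004],"grip":0},
    {"offset":[0.038,-0.001,0],"twist":[0,0,0.0006],"grip":0},
    {"offset":[0.044,-0.002,0],"twist":[0,0,0.0007],"grip":0},
    {"offset":[0.044,-0.002,0],"twist":[0,0,0.0007],"grip":0}
  ]
}}

```text
t: 10.1
position: [531.5, -46.0, 5.0]
tool_rot: [180.0, -0.0, 84.1]
force: [0.5, 0.8, 0.3]
gripper_width: 45.9
grasp_force: 0.1
```

Call:
{"fn": "move_arm", "kwargs": {
  "motion": [
    {"offset":[-0.06,0,0],"twist":[0,0,0.0001],"grip":0},
    {"offset":[-0.15,0,0],"twist":[0,0,0.0001],"grip":0},
    {"offset":[-0.2,0,-0.1],"twist":[0,0,0.0001],"grip":0},
    {"offset":[-0.3,0,-0.275],"twist":[0,0,0.0001],"grip":0},
    {"offset":[-0.3,0,-0.275],"twist":[0,0,0.0001],"grip":0}
  ]
}}

```text
t: 10.52
position: [529.2, -111.0, 66.1]
tool_rot: [179.4, 0.2, 83.9]
force: [0.6, -0.4, 1.0]
gripper_width: 45.9
grasp_force: 0.0
```

Call:
{"fn": "move_arm", "kwargs": {
  "motion": [
    {"offset":[-0.2,-0.04,-0.2],"twist":[0,0,0],"grip":0},
    {"offset":[-0.4,-0.08,-0.25],"twist":[0,0,0],"grip":0},
    {"offset":[-0.6,-0.12,-0.25],"twist":[0,0,0],"grip":0},
    {"offset":[-0.75,-0.15,-0.25],"twist":[0,0,0],"grip":0},
    {"offset":[-0.75,-0.15,-0.25],"twist":[0,0,0],"grip":0}
  ]
}}

```text
t: 10.93
position: [478.6, -259.2, 111.4]
tool_rot: [179.9, 0.3, 83.7]
force: [-0.1, -0.5, -0.8]
gripper_width: 46.1
grasp_force: 0.0
```

Call:
{"fn": "move_arm", "kwargs": {
  "motion": [
    {"offset":[-0.2,-0.1,-0.1],"twist":[0,0,0],"grip":0},
    {"offset":[-0.4,-0.2,-0.2],"twist":[0,0,0],"grip":0},
    {"offset":[-0.6,-0.3,-0.25],"twist":[0,0,0],"grip":0},
    {"offset":[-0.75,-0.35,-0.25],"twist":[0,0,0],"grip":0},
    {"offset":[-0.75,-0.35,-0.25],"twist":[0,0,0],"grip":0},
    {"offset":[-0.75,-0.35,-0.25],"twist":[0,0,0],"grip":0}
  ]
}}

```text
t: 11.43
position: [393.6, -396.5, 160.3]
tool_rot: [180.0, 0.0, 83.8]
force: [-0.5, -0.1, 0.3]
gripper_width: 45.8
grasp_force: 0.0
```

```bash
python3 - <<'E'
from far import *
p=vision.camera("top")[0];s=vision.camera("scene")[0];np.savez("n6.npz",p=p,s=s)
cv2.imwrite("pics/c6.png",cv2.hconcat([cv2.resize(p[130:330,200:400],(400,400)),cv2.resize(s[180:340,260:420],(400,400))])[:,:,::-1])
strip(s,"scene",(352,285),150,1); strip(p,"top",(263,230),165,1)
strip(s,"scene",(303,260),150,-1); strip(p,"top",(313,237),165,-1)
E
```

```text
scene outer y' 72.9 angle 0.39 sides x' -48.2 49.2
top outer y' 73.9 angle 0.37 sides x' -47.9 48.1
scene none
top outer y' -72.8 angle 0.01 sides x' -47.3 48.3
```

View pics/c6.png

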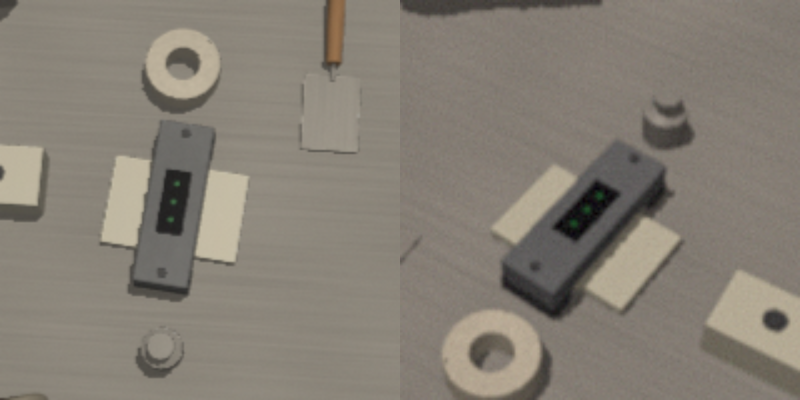

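Both strips are visible and look equal and square to the bridge, and all other things stand where they were. One numeric cross-check of the near strip and the bridge.

```bash
python3 - <<'E'
from far import *
f=np.load("n6.npz");s=f["s"];p=f["p"]
for sd in((308,262),(310,258),(300,268)): strip(s,"scene",sd,145,-1)
V=cv2.GaussianBlur(s,(3,3),0).max(2)
m=cv2.morphologyEx(((V>75)&(V<110)).astype(np.uint8),cv2.MORPH_OPEN,np.ones((3,3)))
r=rect("scene",blob(m,(320,282)),44); print("bridge scene",w2b(r[0]),r[1:])
V=cv2.GaussianBlur(p,(3,3),0).max(2)
m=cv2.morphologyEx(((V>98)&(V<124)).astype(np.uint8),cv2.MORPH_OPEN,np.ones((5,5)))
r=rect("top",blob(m,(283,255)),44); print("bridge top",w2b(r[0]),r[1:])
E
```

```text
scene outer y' -75.5 angle -0.53 sides x' -49.2 49.6
scene outer y' -75.5 angle -0.53 sides x' -49.2 49.6
scene outer y' -75.5 angle -0.53 sides x' -49.2 49.6
bridge scene [1.20392248 0.02388228] ([179.7, 58.3], 173.56)
bridge top [-0.00329797  1.00498458] ([177.2, 62.1], 173.96)
```

The plate is within about 1 mm of centre and straight to within about 0.5°. Handing in.

```bash
python3 -c "
from workcell import ticket; print(ticket.finish_job())"
```

```text
the job is handed in; nothing more can be done
None
```

The plate lies under the bridge, straight to about 0.5° and centred to about 1 mm by the camera images; in the last views the bridge and the things around it look unmoved, the arm is clear, and the job is handed in.

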